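# Pin the pulley onto the axle in the bench vise

## Task

The pulley on the axle clamped in the bench vise must not slip off. Take the linch pin, the one with the red tab and the yellow sprung loop, from the wooden rack and push it fully down into the cross hole near the end of the axle, with its loop pointing out past the axle's free end. Then let go and press the loop down over the axle end until it snaps shut below.

Things in the scene. Friction and masses are not known exactly. Their poses are not given: they have to be found in the camera images.
- linch_tab (a point): Centre of the linch pin's red tab: 12 mm thick along y (grasp so), 24 mm along x, 50 mm tall. z up the pin. Underneath: steel head 28 mm across, 16 mm tall, underside 41 mm below here; then the shank, 50 mm long, 16 mm thick, tapering to 6 mm at the tip. Starts upright in a wooden rack, 60 mm high, with 2 loopless pins 95 mm apart. +x: the way the open loop points. 0.2 kg.
- loop_bar (a point): Middle of the cross bar at the far end of the pin's yellow wire loop. The bar runs along y, 65 mm long, 7 mm thick. The loop is hinged on the pin's head, 33 mm straight below the tab's centre; open it is level, with the bar 66 mm from the hinge along the tab's +x; shut, the bar is 66 mm straight below the hinge, just under the pin's tip.
- linch_loop (a joint): Swing of the yellow loop, rad: 0 = open and level, 1.57 = shut, hanging straight down. An over-centre spring holds it open at first. Pressing the cross bar down takes 1 to 2 N; once pressed down 40 mm (past 0.6 rad) it snaps shut by itself.
- axle_hole (a point): Mouth centre of the vertical cross hole (19 mm wide, 3 mm chamfer, 28 mm deep, right through) in the flat top of the axle, 119 mm above the bench. +x: along the axle to its free end, 20 mm from here, free space beyond; z up. Axle end 36 mm wide. Towards -x: brass pulley (64 mm across) from 23 mm, vise jaws (125 mm high) from 70 mm. Fixed. Pin home: tab centre 41 mm above here.

How it is judged:
By the outcome, as a careful person would: the job done as asked, in the order asked, and still so for the second after the job is handed in, with the robot touching nothing.
It also fails if it takes over 48 s, if anything falls off the work surface, if the arm or the gripper's body presses on something with over 40 N, if the wrist force passes 120 N, or if a joint passes its speed limit or range.

## Robot

A 7-joint arm with a two-finger parallel gripper is mounted at the origin on the work surface. World frame = base frame: x ahead of the robot, y to its left, z up, the work surface at z = 0. Lengths are in m, angles in rad, forces in N, time in s.
With the tool pointing down it reaches from about 0.4 to 0.85 m from the base axis. Payload 10.4 kg.
Tool frame: the origin (TCP) lies on the mounting face of the last link; the fingertips stand r.tips_ahead ahead of it and the grasp point (between the pads) lies 164 mm ahead of it (r.tips_ahead is the distance from the TCP to the fingertips, in m); z points along the fingers, y is the line along which they close (so a half turn about z gives the same grasp; the last joint's range is limited). The gripper opens to 87 mm and grips with 3 to 60 N. Pads are 19 mm wide; open, the fingers measure 117 mm over their backs; the gripper's body (75 mm by 190 mm) begins 51 mm behind the grasp point.
Start: joints at [1.281, 0.332, -0.065, 1.46, 0.022, 1.35, -0.088], TCP at [0.165, -0.603, 0.405] pointing down, gripper open.
Joint ranges: [-2.6, 2.6], [-0.5, 2.12], [-1.47, 1.34], [0.16, 2.42], [-1.27, 4.41], [0.06, 2.06], [-2.6, 2.6]. Speed limits (rad/s): [2.22, 2.22, 2.79, 2.79, 3.14, 3.14, 3.14].

## Interface

Orientations are given as a unit quaternion [x, y, z, w].
In Python, from bench import telemetry, imaging, job, r gives the robot as it stands.
- The arm moves only by the tool move_arm, never from a script. Its argument "steps" is a list of rows, each an object of numbers: "dx", "dy", "dz": the shift along the tool's x, y, z in cm; "spin": the turn about the tool's z in rad. In form: [{"dx": .., "dy": .., "dz": .., "spin": ..}, ...]. A call has 1 to 12 rows; each row shifts and turns the commanded pose from where the row before left it, along the tool's axes as they then stand; what a row does not reach is not made up. A row lasts 1/10 s, in which the tool goes at most 50 mm and 8.59 degrees, less where a joint would pass 70% of its speed; a pose out of reach is approached as far as the arm can. A call with a gripper value outside its range is refused whole. "claw" is the finger opening in cm, from 0 to 8.7, set as the call begins (left out, the last holds). The fingers move at their own pace and stop on an object; "squeeze" is the grip in N (left out, the last holds). Time passes only in rows, so rows that do not move let the fingers close. It gives the time, the measured TCP pose, the force, the opening and the grip force at its end, in the units of the state.
- telemetry.read_state(): the state, without advancing time (a new reading comes with each control period).
- imaging.camera(name): name is "side" or "top" or "wrist"; returns a dict with "img" (480x640x3 uint8, red, green, blue), "camera_matrix" (3x3 intrinsics, pixels), "R" (3x3) and "t" (3): a world point X has camera coordinates R X + t. Camera axes: x right, y down, z forward; pixel columns grow to the right and rows downward; lengths in m; the calibration is good to about 2 mm. A picture is of the moment at which its call begins. There is no depth.
- job.close_job(): hands the job in; it is judged then, once.
The state is a dict: "time": time; "joint_positions": joint angles; "joint_vel": joint speeds; "joint_torque": joint torques, N m; "ee_pos": TCP position; "eef_rot": TCP orientation; "ft_force": force on the tool from outside, world axes, zero at the start; "torque": the same for the moment, N m; "width": finger opening in m; "grip_force": force on a finger pad.
Only numpy, scipy, OpenCV 4.12 (cv2) and the standard library are available. Lean on these libraries where they do the work, as an engineer would, in place of code of your own. Each camera call takes 0.05 s, during which the arm holds its last target. There are 200 camera calls.

## Working session

There is one attempt and no reset: what is moved stays moved. The work goes in short steps, Python scripts to look and compute and a tool call to move; the robot and the scene stay as the last step left them, time stands still between calls to the robot, and variables do not carry over. Pictures are saved under pics/ and viewed, at most 11 in all, crops included, and the job is handed in when it is done.

Besides the shell and the picture viewer there is one more tool, called after "Call:" as name([rows], argument=value, ...), one row to a line, values as JSON. move_arm: Moves the arm, as the interface text tells. Its arguments: {"type":"object","properties":{"steps":{"type":"array","items":{"type":"object","properties":{"dx":{"type":"number"},"dy":{"type":"number"},"dz":{"type":"number"},"spin":{"type":"number"}}}},"claw":{"type":"number"},"squeeze":{"type":"number"}},"required":["steps"]}

```bash
mkdir -p pics; ls; cat > h.py <<'E'
import numpy as np, cv2
from bench import telemetry, imaging, job, r
from scipy.spatial.transform import Rotation as Ro
def cam(n,f=None):
    c=imaging.camera(n)
    if f: cv2.imwrite('pics/'+f,c['img'][:,:,::-1])
    return c
def ray(c,uv):
    R=np.array(c['R']);t=np.array(c['t']);K=np.array(c['camera_matrix'])
    d=R.T@np.linalg.solve(K,[uv[0],uv[1],1.]);return -R.T@t,d/np.linalg.norm(d)
def plane(c,uv,z):
    o,d=ray(c,uv);return o+d*(z-o[2])/d[2]
def tri(a,ua,b,ub):
    A=np.zeros((3,3));y=np.zeros(3)
    for o,d in (ray(a,ua),ray(b,ub)):
        P=np.eye(3)-np.outer(d,d);A+=P;y+=P@o
    return np.linalg.solve(A,y)
def proj(c,X):
    p=np.array(c['camera_matrix'])@(np.array(c['R'])@X+np.array(c['t']));return p[:2]/p[2]
E
python3 - <<'E'
from h import *
s=telemetry.read_state();print(s,r.tips_ahead)
a=cam('top','top.png');b=cam('side','side.png')
for c in(a,b):print(np.round(ray(c,(320,240)),3))
E
```

```text
pics
{'time': 0.0, 'joint_positions': array([ 1.28135843,  0.33287254, -0.06465453,  1.46095881,  0.02162989,
        1.34989575, -0.08851021]), 'joint_vel': array([ 7.62344164e-05, -4.78031548e-04,  1.09198933e-04,  1.61503833e-03,
        1.14802318e-04, -1.49914801e-03, -1.12400004e-04]), 'joint_torque': array([ 3.32043392e-04, -6.23248529e+01,  2.48197897e-02, -3.89914048e+01,
       -6.13284507e-02,  3.95248644e-02,  1.58548964e-04]), 'ee_pos': array([ 0.16474394, -0.60276006,  0.40394488]), 'eef_rot': array([ 9.91114310e-01,  1.33010925e-01, -1.50550002e-04, -7.03440198e-04]), 'ft_force': array([ 0.26447658,  0.20908267, -0.3751969 ]), 'torque': array([ 0.02454794, -0.01058898,  0.04546725]), 'grip_force': 0.0, 'width': 0.08713071512998574} 0.1822
[[ 0.442  0.065  1.27 ]
 [ 0.131 -0.006 -0.991]]
[[ 0.525 -0.486  0.771]
 [ 0.07   0.636 -0.769]]
```

View pics/top.png

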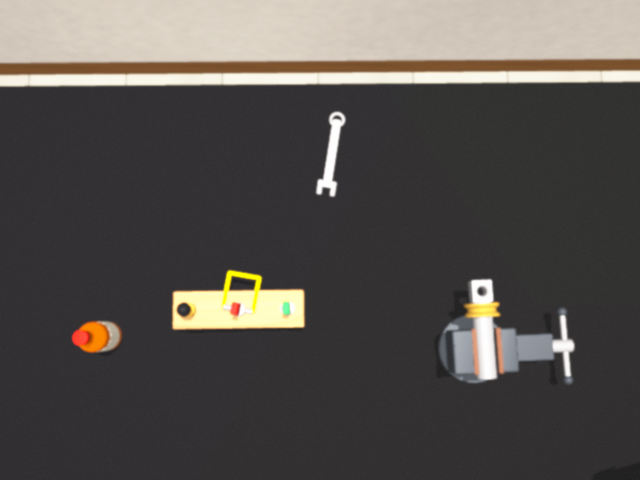

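View pics/side.png

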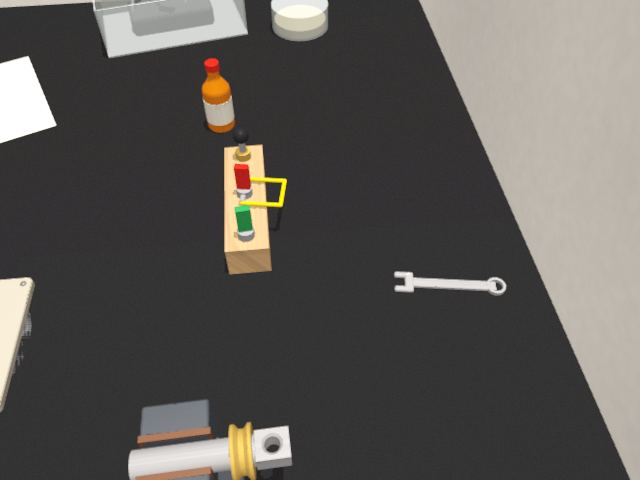

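The top view shows the red tab at about (235,310), its loop pointing up the image to a bar near (245,273), and the axle hole at (482,291). The side view shows the tab at (243,177), the bar at (283,192) and the hole at (272,444).

```bash
python3 - <<'E'
from h import *
a=cam('top');b=cam('side')
def cen(c,box,f):
    x0,y0,x1,y1=box;im=c['img'][y0:y1,x0:x1].astype(int)
    m=f(im[...,0],im[...,1],im[...,2]).astype(np.uint8)
    ys,xs=np.nonzero(m);return np.array([xs.mean()+x0,ys.mean()+y0]),len(xs),np.c_[xs+x0,ys+y0]
red=lambda R,G,B:(R>120)&(G<70)&(B<70)
yel=lambda R,G,B:(R>150)&(G>140)&(B<90)
dark=lambda R,G,B:(R+G+B<330)
ta=cen(a,(215,295,250,325),red);tb=cen(b,(225,155,260,195),red);print(ta[:2],tb[:2])
print('tab',tri(a,ta[0],b,tb[0]))
ya=cen(a,(210,262,275,320),yel)[2];yb=cen(b,(235,170,295,215),yel)[2]
ra=cv2.minAreaRect(ya.astype(np.float32));print('yrect',ra,cv2.boxPoints(ra).round(1).tolist())
print('side bar ext',[yb[np.argmax(yb@v)] for v in np.array([[1,-.3],[1,.3]])], [ya[np.argmax(ya@v)] for v in np.array([[-.3,-1],[1,-1]])])
ha=cen(a,(475,283,490,299),dark);hb=cen(b,(260,432,286,456),dark);print(ha[:2],hb[:2])
h=tri(a,ha[0],b,hb[0]);print('hole',h,plane(a,ha[0],.119),plane(b,hb[0],.119))
# axle axis: silver pixels in top at end face edges
im=a['img'].astype(int)
for row in (282,285,298,330,340,350,360,370):
    l=im[row,462:505];print(row,''.join('#' if (p.min()>150 ) else '.' for p in l))
big=cv2.resize(np.hstack([a['img'][255:400,430:590]]),None,fx=4,fy=4,interpolation=cv2.INTER_CUBIC)
big2=cv2.resize(b['img'][400:480,120:310],None,fx=4,fy=4)
E
```

```text
(array([237.05, 309.05]), 20) (array([241.91384615, 176.09230769]), 325)
tab [0.46938597 0.21419652 0.1076575 ]
yrect ((240.65283203125, 289.2955322265625), (35.66535949707031, 36.40280532836914), 13.570433616638184) [[219.0, 302.79998779296875], [227.60000610351562, 267.3999938964844], [262.29998779296875, 275.79998779296875], [253.6999969482422, 311.20001220703125]]
side bar ext [array([286, 179]), array([282, 205])] [array([229, 270]), array([259, 275])]
(array([480.61111111, 290.86111111]), 36) (array([272.375 , 447.6875]), 80)
hole [ 0.49564291 -0.24241649  0.10834104] [ 0.49477361 -0.23964605  0.119     ] [ 0.49648477 -0.24628655  0.119     ]
282 .........#####################.............
285 .........#####################.............
298 ..........#####################............
330 ..............##################.......##..
340 ##########....##################.......####
350 ###########....##################........##
360 ########........##################........#
370 ####.............#################.........
```

```bash
cat >> h.py <<'E'
def rel(T,yaw=None):
    """cm move in tool axes to bring the TCP to T; spin to bring tool x to yaw (mod pi)"""
    s=telemetry.read_state();Rm=Ro.from_quat(s['eef_rot']).as_matrix()
    d=Rm.T@(np.array(T)-s['ee_pos'])*100
    y0=np.arctan2(Rm[1,0],Rm[0,0]); sp=None
    if yaw is not None: sp=-((yaw-y0+np.pi/2)%np.pi-np.pi/2)
    return d.round(2),sp,'yaw now',y0.round(3),s['ee_pos'].round(4),s['ft_force'].round(1),round(s['time'],2)
E
python3 - <<'E'
from h import *
a=cam('top');b=cam('side')
print('bar tri',tri(a,(230,271.5),b,(285.5,180)),tri(a,(260,276),b,(281.5,205)))
for z in(.068,.075): 
    p=[plane(b,u,z) for u in((285.5,180),(281.5,205))];q=[plane(a,u,z) for u in((230,271.5),(260,276))]
    for w in(p,q):
        e=w[0]-w[1];print(z,np.round(w,3).tolist(),'mid',((w[0]+w[1])/2).round(4),'len',np.linalg.norm(e).round(4),'yaw',np.arctan2(-e[0],e[1]).round(3))
m=lambda row,l,rr:plane(a,((l+rr)/2,row),.119)
p1=m(283.5,470.5,491.5);p2=m(370,478.5,495.5);e=p1-p2;print('axle yaw',np.arctan2(e[1],e[0]),p1,p2)
# green tab/rack: rack corners
for u in((173,292),(304,291),(304,328),(173,328)):print(plane(a,u,.06).round(3))
print(plane(a,(235,309),.126))
E
```

```text
bar tri [0.54207066 0.23230879 0.07337126] [0.5319495  0.17463561 0.07238181]
0.068 [[0.543, 0.238, 0.068], [0.532, 0.179, 0.068]] mid [0.5378 0.2084 0.068 ] len 0.0602 yaw -0.182
0.068 [[0.541, 0.233, 0.068], [0.532, 0.175, 0.068]] mid [0.5367 0.204  0.068 ] len 0.0587 yaw -0.163
0.075 [[0.543, 0.231, 0.075], [0.532, 0.172, 0.075]] mid [0.5376 0.2015 0.075 ] len 0.0596 yaw -0.182
0.075 [[0.541, 0.232, 0.075], [0.531, 0.174, 0.075]] mid [0.5362 0.2032 0.075 ] len 0.0584 yaw -0.163
axle yaw 0.02367242911646442 [ 0.50846411 -0.24100526  0.119     ] [ 0.34982641 -0.2447613   0.119     ]
[0.504 0.344 0.06 ]
[0.502 0.09  0.06 ]
[0.431 0.091 0.06 ]
[0.435 0.343 0.06 ]
[0.46779519 0.21543602 0.126     ]
```

Call:
move_arm([
  {"spin":0.12},
  {"spin":0.12},
  {"dx":3.3,"dy":-3.5},
  {"dx":3.3,"dy":-3.5},
  {"dx":3.3,"dy":-3.5},
  {"dx":3.3,"dy":-3.5},
  {"dx":3.3,"dy":-3.5},
  {"dx":3.3,"dy":-3.5},
  {"dx":3.3,"dy":-3.5},
  {"dx":3.3,"dy":-3.5},
  {"dx":3.3,"dy":-3.5},
  {"dx":3.0,"dy":-3.5},
])

```text
$.steps[0]: bad value
```

```bash
python3 - <<'E'
from h import *
w=cam('wrist','w1.png');print(rel([.47,.215,.34],-.17));print(proj(w,np.array([.4955,-.2415,.119])),ray(w,(320,240)))
E
```

```text
(array([ 51.  , -70.84,   6.48]), np.float64(0.4368356686984076), 'yaw now', np.float64(0.267), array([ 0.1648, -0.6029,  0.4046]), array([-0.4,  0.5, -0.1]), 0.35)
[-219.93986546 -592.67123702] (array([ 0.23429205, -0.58299949,  0.38471009]), array([-0.26570917, -0.07241089, -0.96132996]))
```

View pics/w1.png

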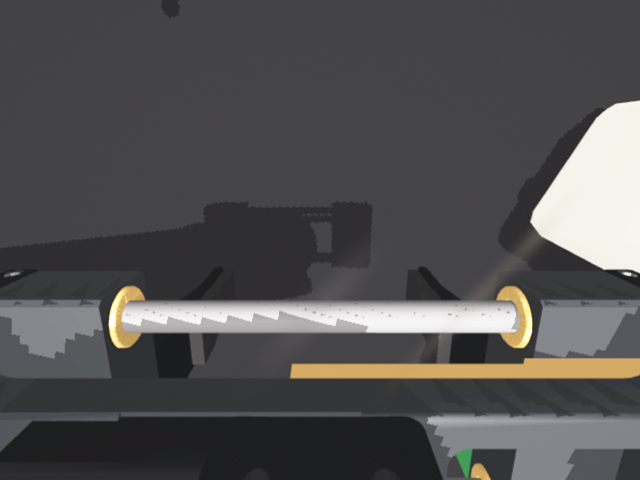

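The move was refused because every row needs all four keys. The wrist view looks past the gripper rod (row ~315) at bare bench.

Call:
move_arm([
  {"dx":0,"dy":0,"dz":0,"spin":0.12},
  {"dx":0,"dy":0,"dz":0,"spin":0.12},
  {"dx":3.3,"dy":-3.5,"dz":0,"spin":0},
  {"dx":3.3,"dy":-3.5,"dz":0,"spin":0},
  {"dx":3.3,"dy":-3.5,"dz":0,"spin":0},
  {"dx":3.3,"dy":-3.5,"dz":0,"spin":0},
  {"dx":3.3,"dy":-3.5,"dz":0,"spin":0},
  {"dx":3.3,"dy":-3.5,"dz":0,"spin":0},
  {"dx":3.3,"dy":-3.5,"dz":0,"spin":0},
  {"dx":3.3,"dy":-3.5,"dz":0,"spin":0},
  {"dx":2.0,"dy":-3.5,"dz":0,"spin":0},
  {"dx":0,"dy":-3.5,"dz":0,"spin":0},
])

```text
time: 1.55
ee_pos: [0.4413, -0.2429, 0.4046]
eef_rot: [1.0, 0.015, 0.0, -0.0]
ft_force: [0.0, 0.3, 0.1]
width: 0.0867
grip_force: 0.0
```

```bash
python3 - <<'E'
from h import *
w=cam('wrist','w2.png');print(rel([.47,.215,.34],-.17));print(proj(w,np.array([.4955,-.2415,.119])),ray(w,(320,240)))
E
```

```text
(array([  4.45, -45.12,   6.59]), np.float64(0.20483923206760424), 'yaw now', np.float64(0.035), array([ 0.4412, -0.2376,  0.4049]), array([2.8, 3.7, 0.5]), 1.6)
[321.83696403 166.18206124] (array([ 0.51330172, -0.23968417,  0.38490343]), array([-0.27418852, -0.00772965, -0.9616449 ]))
```

View pics/w2.png

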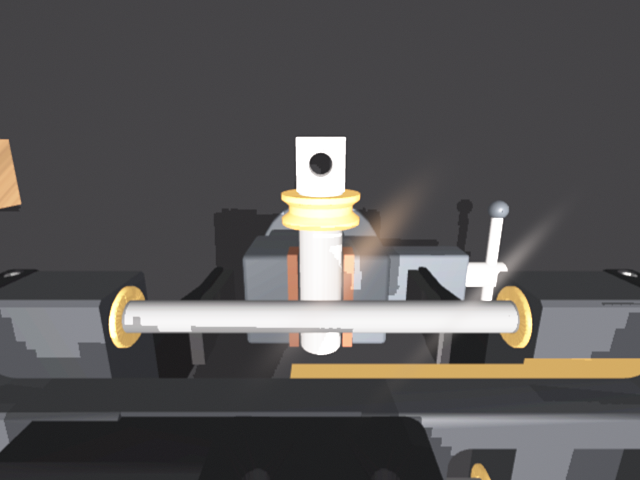

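The wrist view shows the hole at about (320,163) in the flat axle end, cols 296–346, with its end edge at row 138. Measure it properly now that the arm has settled.

```bash
cat > hole.py <<'E'
from h import *
def hole(w):
    u,v=proj(w,np.array([.4955,-.2415,.119])).astype(int)
    g=w['img'].astype(int).min(2)
    x0,y0=u-60,max(v-60,0)
    m=(g[y0:v+30,x0:u+60]>190).astype(np.uint8)
    cs,_=cv2.findContours(m,cv2.RETR_CCOMP,cv2.CHAIN_APPROX_NONE)
    hs,H=cv2.findContours(m,cv2.RETR_CCOMP,cv2.CHAIN_APPROX_NONE)
    out=[]
    for i,c in enumerate(hs):
        if H[0][i][3]>=0 and cv2.contourArea(c)>50:
            e=cv2.fitEllipse(c);out.append(((e[0][0]+x0,e[0][1]+y0),e[1]))
    # axle side edges
    L=[];Rr=[]
    for row in range(v-22,v+24):
        l=np.nonzero(g[row,x0:u+60]>190)[0]
        if len(l)>20: L.append((l[0]+x0-.5,row));Rr.append((l[-1]+x0+.5,row))
    return out,L,Rr
if __name__=='__main__':
    w=cam('wrist')
    s=telemetry.read_state();print(s['ee_pos'].round(4),s['joint_vel'].round(3))
    o,L,Rr=hole(w)
    for c,e in o:print(c,e,plane(w,c,.119))
    P=np.array([plane(w,p,.119) for p in L]);Q=np.array([plane(w,p,.119) for p in Rr])
    k=len(P);print(k,(P[::8]*1000).round(1)[:,:2].tolist(),(Q[::8]*1000).round(1)[:,:2].tolist())
    for A in(P,Q):print('yaw',np.polyfit(A[3:-6,0],A[3:-6,1],1)[0])
E
python3 hole.py
```

```text
[ 0.4406 -0.2405  0.4051] [ 0.042  0.026  0.073 -0.032  0.035 -0.006  0.051]
(np.float64(328.03900146484375), np.float64(163.59151077270508)) (23.540151596069336, 24.409570693969727) [ 0.49732621 -0.24015774  0.119     ]
46 [[511.0, -221.3], [505.2, -221.5], [499.3, -221.6], [493.4, -221.7], [487.4, -221.9], [481.3, -222.0]] [[512.3, -258.5], [506.5, -258.9], [500.6, -258.5], [494.7, -258.8], [488.7, -259.2], [482.6, -259.5]]
yaw 0.02206661690603877
yaw 0.03143329457364676
```

Call:
move_arm([
  {"dx":0.4,"dy":-4.5,"dz":0,"spin":0},
  {"dx":0.4,"dy":-4.5,"dz":0,"spin":0},
  {"dx":0.4,"dy":-4.5,"dz":0,"spin":0},
  {"dx":0.4,"dy":-4.5,"dz":0,"spin":0},
  {"dx":0.4,"dy":-4.5,"dz":0,"spin":0},
  {"dx":0.4,"dy":-4.5,"dz":0,"spin":0},
  {"dx":0.5,"dy":-4.5,"dz":0,"spin":0},
  {"dx":0.5,"dy":-4.5,"dz":0,"spin":0},
  {"dx":0.5,"dy":-4.5,"dz":0,"spin":0},
  {"dx":0.5,"dy":-4.5,"dz":1,"spin":0},
  {"dx":0,"dy":0,"dz":2,"spin":0.1},
  {"dx":0,"dy":0,"dz":2,"spin":0.1},
])

```text
time: 2.85
ee_pos: [0.4713, 0.2067, 0.3542]
eef_rot: [0.996, -0.087, 0.0, -0.0]
ft_force: [-0.2, -1.0, -0.1]
width: 0.0875
grip_force: 0.0
```

Call:
move_arm([
  {"dx":0,"dy":0,"dz":0,"spin":0},
  {"dx":0,"dy":0,"dz":0,"spin":0},
  {"dx":0,"dy":0,"dz":0,"spin":0},
  {"dx":0,"dy":0,"dz":0,"spin":0},
])

```text
time: 3.25
ee_pos: [0.4716, 0.2055, 0.3558]
eef_rot: [0.996, -0.086, 0.001, -0.0]
ft_force: [0.1, -0.0, 0.2]
width: 0.0871
grip_force: 0.0
```

```bash
python3 - <<'E'
from h import *
w=cam('wrist','w3.png');print(rel([.47,.215,.33],-.17));print(proj(w,np.array([.47,.215,.131])))
E
```

```text
(array([-0.32, -0.91,  2.57]), np.float64(-0.002668521372163113), 'yaw now', np.float64(-0.173), array([0.4715, 0.2055, 0.3557]), array([-0.1,  0.4,  0.5]), 3.3)
[307.46250341 265.64827573]
```

View pics/w3.png

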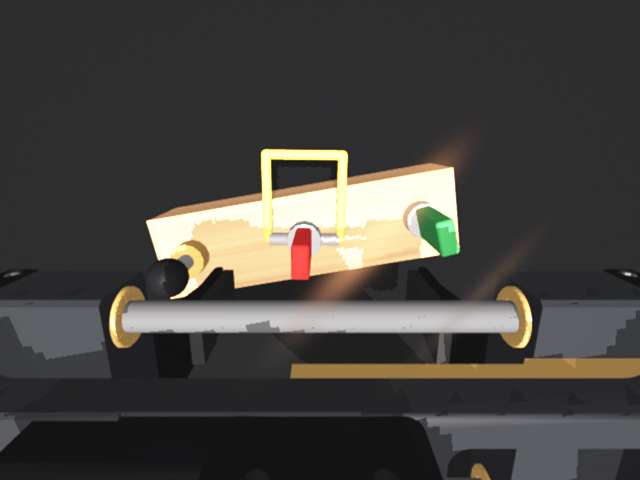

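The wrist view shows the red tab at cols 291–311 and rows 229–278, and the loop bar at row 155, cols 266–344, which is level in the image, so the yaw is right.

```bash
python3 - <<'E'
from h import *
w=cam('wrist');im=w['img'].astype(int);R,G,B=im[...,0],im[...,1],im[...,2]
m=(R>110)&(G<75)&(B<75);m[:200]=0;m[300:]=0
for r_ in range(226,284,4):
    x=np.nonzero(m[r_,270:340])[0]
    print(r_,(x[0]+270,x[-1]+270,R[r_,270+int(np.median(x))]) if len(x) else None,end=' ')
print()
s=telemetry.read_state();Rm=Ro.from_quat(s['eef_rot']).as_matrix()
pr=lambda X:((Rm.T@(X-s['ee_pos']))*1000).round(1)
for z in(.126,.131):print('back top edge',pr(plane(w,(301.5,279),z)))
print('bottom front',pr(plane(w,(301.5,229),.081)))
for u in((266,155),(344,155),(305,155)):print('bar',pr(plane(w,u,.0725)))
E
```

```text
226 None 230 (np.int64(297), np.int64(310), np.int64(178)) 234 (np.int64(295), np.int64(310), np.int64(177)) 238 (np.int64(294), np.int64(310), np.int64(178)) 242 (np.int64(293), np.int64(310), np.int64(177)) 246 (np.int64(292), np.int64(310), np.int64(248)) 250 (np.int64(292), np.int64(310), np.int64(241)) 254 (np.int64(292), np.int64(310), np.int64(240)) 258 (np.int64(292), np.int64(309), np.int64(250)) 262 (np.int64(292), np.int64(309), np.int64(250)) 266 (np.int64(292), np.int64(309), np.int64(250)) 270 (np.int64(292), np.int64(308), np.int64(250)) 274 (np.int64(292), np.int64(308), np.int64(250)) 278 (np.int64(292), np.int64(308), np.int64(255)) 282 None 
back top edge [-14.5 -13.2 229.5]
back top edge [-12.4 -12.9 224.5]
bottom front [  7.7 -15.2 274.5]
bar [ 62.2 -41.3 283.1]
bar [ 62.2  16.7 283. ]
bar [ 62.2 -12.3 283.1]
```

Call:
move_arm([
  {"dx":-0.3,"dy":-1.3,"dz":0,"spin":0},
  {"dx":0,"dy":0,"dz":2,"spin":0},
  {"dx":0,"dy":0,"dz":2,"spin":0},
  {"dx":0,"dy":0,"dz":2,"spin":0},
  {"dx":0,"dy":0,"dz":1.5,"spin":0},
  {"dx":0,"dy":0,"dz":0.8,"spin":0},
  {"dx":0,"dy":0,"dz":0,"spin":0},
  {"dx":0,"dy":0,"dz":0,"spin":0},
], claw=6)

```text
time: 4.15
ee_pos: [0.4708, 0.2191, 0.2724]
eef_rot: [0.996, -0.086, 0.0, -0.0]
ft_force: [-0.2, 0.3, 1.0]
width: 0.0601
grip_force: 0.0
```

```bash
python3 - <<'E'
from h import *
w=cam('wrist','w4.png');b=cam('side');cv2.imwrite('pics/s4.png',cv2.resize(b['img'][100:280,170:340,::-1],None,fx=3,fy=3))
print(rel([.47,.22,.27]))
cv2.imwrite('pics/c4.png',np.hstack([cv2.resize(b['img'][100:280,170:330,::-1],(400,450)),cv2.resize(w['img'][:,:,::-1],(400,300)).repeat(1,0)[:300] if 0 else cv2.copyMakeBorder(cv2.resize(w['img'][:,:,::-1],(400,300)),0,150,0,0,0)]))
E
```

```text
(array([-0.1 , -0.07,  0.26]), None, 'yaw now', np.float64(-0.173), array([0.4708, 0.2191, 0.2726]), array([-0.1,  0.3, -0.4]), 4.25)
```

View pics/c4.png

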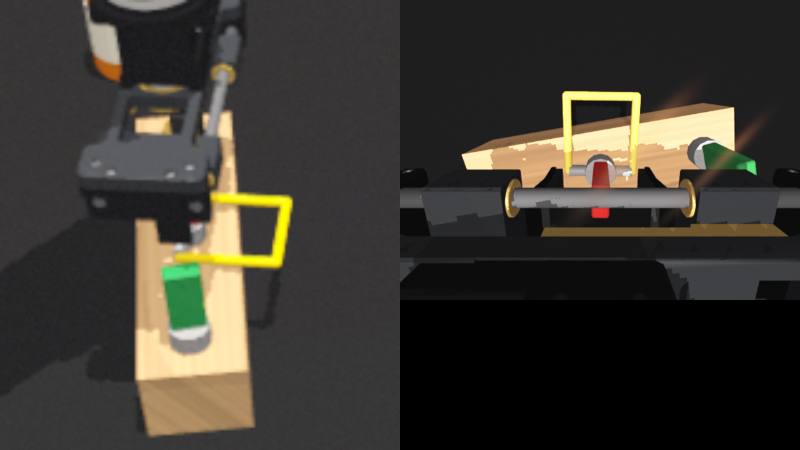

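The tab sits centred between the fingers (right view, about (600,200)), and the loop is clear. Grasp and lift.

Call:
move_arm([
  {"dx":0,"dy":0,"dz":0,"spin":0},
  {"dx":0,"dy":0,"dz":0,"spin":0},
  {"dx":0,"dy":0,"dz":0,"spin":0},
  {"dx":0,"dy":0,"dz":0,"spin":0},
  {"dx":0,"dy":0,"dz":0,"spin":0},
  {"dx":0,"dy":0,"dz":0,"spin":0},
], claw=0, squeeze=35)

```text
time: 4.85
ee_pos: [0.4705, 0.2189, 0.2717]
eef_rot: [0.996, -0.087, 0.0, 0.0]
ft_force: [-0.5, 0.4, -0.0]
width: 0.0198
grip_force: 0.0
```

Call:
move_arm([
  {"dx":0,"dy":0,"dz":-1,"spin":0},
  {"dx":0,"dy":0,"dz":-1,"spin":0},
  {"dx":0,"dy":0,"dz":-2,"spin":0},
  {"dx":0,"dy":0,"dz":-2,"spin":0},
  {"dx":0,"dy":0,"dz":-2,"spin":0},
  {"dx":0,"dy":0,"dz":-2,"spin":0},
  {"dx":0,"dy":0,"dz":-2,"spin":0},
  {"dx":0,"dy":0,"dz":-1,"spin":0},
  {"dx":0,"dy":0,"dz":-1,"spin":0},
  {"dx":0,"dy":0,"dz":0,"spin":0},
  {"dx":0,"dy":0,"dz":0,"spin":0},
  {"dx":0,"dy":0,"dz":0,"spin":0},
])

```text
time: 6.05
ee_pos: [0.4704, 0.2188, 0.4108]
eef_rot: [0.996, -0.086, -0.001, 0.0]
ft_force: [-0.2, -0.7, -2.6]
width: 0.0116
grip_force: 34.9
```

```bash
python3 - <<'E'
from h import *
w=cam('wrist','w5.png');b=cam('side','s5.png')
cv2.imwrite('pics/c5.png',np.hstack([cv2.resize(b['img'][60:280,150:350,::-1],(400,440)),cv2.copyMakeBorder(cv2.resize(w['img'][:,:,::-1],(400,300)),0,140,0,0,0)]))
print(rel([.497,-.2402,.41],.026)); s=telemetry.read_state();print(s['grip_force'],s['width'])
E
```

```text
(array([10.52, 44.76,  0.11]), np.float64(-0.19912881676602323), 'yaw now', np.float64(-0.173), array([0.4704, 0.2188, 0.411 ]), array([-0.8, -0.2, -1.7]), 6.15)
34.93436719290912 0.011854433997470092
```

View pics/c5.png

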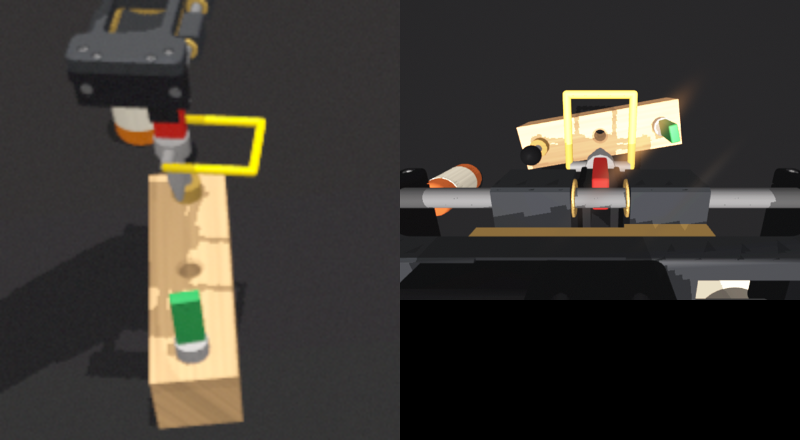

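The pin is held upright: in the left view the tab is at (170,122) and the loop bar at (257,145), and the rack hole is empty. Fix the pin's pose in the tool frame from the loop bar, and fly to the axle.

```bash
cat > bar.py <<'E'
from h import *
def barends(c,box,ax):
    x0,y0,x1,y1=box;im=c['img'][y0:y1,x0:x1];hsv=cv2.cvtColor(im,cv2.COLOR_RGB2HSV)
    m=cv2.inRange(hsv,(24,120,110),(35,255,255));n,l,st,_=cv2.connectedComponentsWithStats(m)
    k=1+np.argmax(st[1:,4]);ys,xs=np.nonzero(l==k);return np.c_[xs+x0,ys+y0]
if __name__=='__main__':
    w=cam('wrist');b=cam('side');s=telemetry.read_state();Rm=Ro.from_quat(s['eef_rot']).as_matrix()
    pw=barends(w,(200,100,450,290),0);pb=barends(b,(200,90,320,170),0)
    rows=pw[:,1];top=pw[rows<rows.min()+8];cw=[(top[:,0].min(),rows.min()+4),(top[:,0].max(),rows.min()+4)]
    print('wrist',cw,top[:,0].min(),rows.max())
    cb=[pb[np.argmax(pb@v)] for v in np.array([[1,-.5],[1,.5]])];print('side',cb)
    for i in(0,1):
        X=tri(w,np.array(cw[i],float),b,np.array(cb[i],float));print(X.round(4),(Rm.T@(X-s['ee_pos'])*1000).round(1))
E
python3 bar.py
```

```text
wrist [(np.int64(272), np.int64(161)), (np.int64(368), np.int64(161))] 272 270
side [array([282, 119]), array([278, 146])]
[0.5397 0.2339 0.2047] [ 65.8 -26.8 206.5]
[0.53   0.1827 0.1947] [ 65.   25.3 216.5]
```

Call:
move_arm([
  {"dx":0,"dy":0,"dz":-1,"spin":-0.1},
  {"dx":0,"dy":0,"dz":-1,"spin":-0.1},
  {"dx":0,"dy":3,"dz":0,"spin":0},
  {"dx":0.2,"dy":4.5,"dz":0,"spin":0},
  {"dx":0.2,"dy":4.5,"dz":0,"spin":0},
  {"dx":0.2,"dy":4.5,"dz":0,"spin":0},
  {"dx":0.2,"dy":4.5,"dz":0,"spin":0},
  {"dx":0.2,"dy":4.5,"dz":0,"spin":0},
  {"dx":0.2,"dy":4.5,"dz":0,"spin":0},
  {"dx":0.2,"dy":4.5,"dz":0,"spin":0},
  {"dx":0.1,"dy":4.5,"dz":0,"spin":0},
  {"dx":0,"dy":4,"dz":0,"spin":0},
])

```text
time: 7.45
ee_pos: [0.4967, -0.2129, 0.4315]
eef_rot: [1.0, 0.013, -0.0, 0.0]
ft_force: [0.6, 0.1, -2.2]
width: 0.0118
grip_force: 34.9
```

Call:
move_arm([
  {"dx":0,"dy":3,"dz":0,"spin":0},
  {"dx":0,"dy":0,"dz":1,"spin":0},
  {"dx":0,"dy":0,"dz":1,"spin":0},
  {"dx":0,"dy":0,"dz":0,"spin":0},
  {"dx":0,"dy":0,"dz":0,"spin":0},
  {"dx":0,"dy":0,"dz":0,"spin":0},
  {"dx":0,"dy":0,"dz":0,"spin":0},
])

```text
time: 8.15
ee_pos: [0.498, -0.24, 0.4123]
eef_rot: [1.0, 0.014, 0.0, 0.0]
ft_force: [-0.1, -0.3, -1.8]
width: 0.012
grip_force: 34.9
```

```bash
python3 - <<'E'
from h import *
w=cam('wrist','w6.png');b=cam('side','s6.png');a=cam('top')
cv2.imwrite('pics/c6.png',np.hstack([cv2.resize(b['img'][300:480,130:350,::-1],(440,360)),cv2.resize(w['img'][80:400,160:480,::-1],(360,360))]))
print(rel([.497,-.2402,.41],.026)); s=telemetry.read_state();print(s['grip_force'],s['width'])
E
```

```text
(array([-0.09, -0.02,  0.21]), np.float64(0.0010370316864405371), 'yaw now', np.float64(0.027), array([ 0.4979, -0.2403,  0.4121]), array([-0.2, -0.4, -2. ]), 8.3)
34.934370091650635 0.01169950140312828
```

View pics/c6.png

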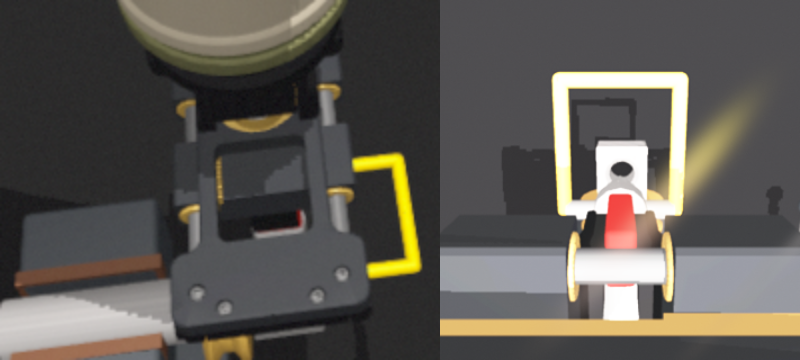

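The wrist view (right) shows the hole just ahead of and under the pin head, at about (622,168), in line with the tab column (620). Check the numbers at this closer range.

```bash
python3 - <<'E'
from h import *
w=cam('wrist');g=w['img'].astype(int).max(2);s=telemetry.read_state();Rm=Ro.from_quat(s['eef_rot']).as_matrix()
T=lambda uv:((Rm.T@(plane(w,uv,.119)-s['ee_pos']))*1000).round(1)[:2]
for row in range(214,244,3):
    l=g[row,290:360];x=np.nonzero(l<120)[0];y=np.nonzero(l>170)[0]
    print(row,(y[0]+290,y[-1]+290) if len(y) else '', (x+290)[(x>18)&(x<46)][[0,-1]] if ((x>18)&(x<46)).any() else '')
col=g[195:250,322];print(col.tolist())
print(T((322,206)),[T((322,k)) for k in (220,224,230)])
E
python3 - <<'E'
import sys;sys.path.insert(0,'.')
E
```

```text
214 (np.int64(298), np.int64(344)) 
217 (np.int64(298), np.int64(343)) 
220 (np.int64(298), np.int64(343)) 
223 (np.int64(298), np.int64(343)) 
226 (np.int64(299), np.int64(343)) [314 328]
229 (np.int64(299), np.int64(343)) [312 330]
232 (np.int64(299), np.int64(343)) [313 329]
235 (np.int64(299), np.int64(343)) [316 325]
238 (np.int64(299), np.int64(343)) 
241 (np.int64(299), np.int64(343)) 
[81, 80, 81, 81, 81, 80, 80, 66, 57, 114, 194, 226, 226, 222, 232, 255, 255, 255, 255, 255, 255, 255, 255, 255, 255, 255, 254, 242, 154, 60, 52, 56, 56, 56, 54, 56, 56, 55, 55, 53, 60, 118, 178, 198, 200, 198, 198, 196, 197, 199, 198, 199, 234, 255, 255]
[22.2  0.6] [array([10.7,  0.6]), array([7.4, 0.6]), array([2.4, 0.6])]
```

Everything agrees within about 1 mm. Descend.

Call:
move_arm([
  {"dx":0,"dy":0,"dz":1,"spin":0},
  {"dx":0,"dy":0,"dz":1,"spin":0},
  {"dx":0,"dy":0,"dz":1,"spin":0},
  {"dx":0,"dy":0,"dz":0.8,"spin":0},
  {"dx":0,"dy":0,"dz":0.7,"spin":0},
  {"dx":0,"dy":0,"dz":0.5,"spin":0},
  {"dx":0,"dy":0,"dz":0,"spin":0},
  {"dx":0,"dy":0,"dz":0,"spin":0},
])

```text
time: 9.15
ee_pos: [0.4976, -0.2407, 0.3617]
eef_rot: [1.0, 0.013, -0.0, 0.0]
ft_force: [-2.2, -0.4, -2.6]
width: 0.0123
grip_force: 34.9
```

Call:
move_arm([
  {"dx":0,"dy":0,"dz":0.4,"spin":0},
  {"dx":0,"dy":0,"dz":0.4,"spin":0},
  {"dx":0,"dy":0,"dz":0.4,"spin":0},
  {"dx":0,"dy":0,"dz":0.3,"spin":0},
  {"dx":0,"dy":0,"dz":0,"spin":0},
  {"dx":0,"dy":0,"dz":0,"spin":0},
])

```text
time: 9.75
ee_pos: [0.4977, -0.2406, 0.3463]
eef_rot: [1.0, 0.013, -0.0, -0.0]
ft_force: [-3.7, -1.0, -4.6]
width: 0.0118
grip_force: 35.0
```

Call:
move_arm([
  {"dx":-0.1,"dy":0,"dz":0.3,"spin":0},
  {"dx":0,"dy":0,"dz":0.3,"spin":0},
  {"dx":0,"dy":0,"dz":0.3,"spin":0},
  {"dx":0,"dy":0,"dz":0,"spin":0},
  {"dx":0,"dy":0,"dz":0,"spin":0},
])

```text
time: 10.25
ee_pos: [0.4973, -0.2403, 0.3395]
eef_rot: [1.0, 0.013, 0.001, 0.001]
ft_force: [-7.1, 0.4, 12.5]
width: 0.0119
grip_force: 35.0
```

```bash
python3 - <<'E'
from h import *
w=cam('wrist');b=cam('side');print(rel([0.497,-.2402,.33]))
cv2.imwrite('pics/c7.png',np.hstack([cv2.resize(b['img'][340:480,180:350,::-1],(425,350)),cv2.resize(w['img'][80:400,160:480,::-1],(350,350))]))
E
```

```text
(array([-0.03, -0.01,  0.95]), None, 'yaw now', np.float64(0.027), array([ 0.4973, -0.2403,  0.3395]), array([-7. ,  0.9, 13.3]), 10.35)
```

View pics/c7.png

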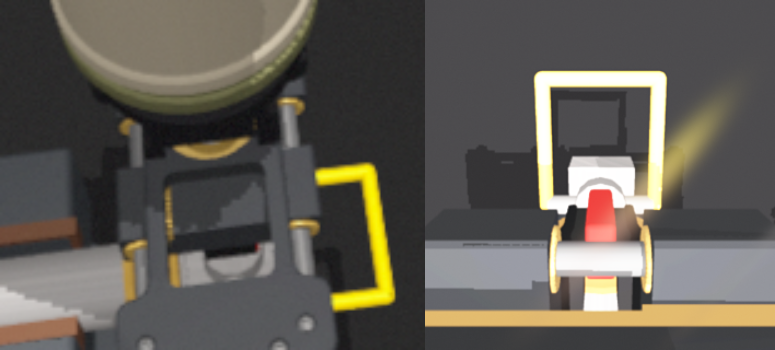

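The head is at or very near the axle top (right view, (600,185)). There is some sideways load in -x, so ease it and press further.

Call:
move_arm([
  {"dx":-0.15,"dy":0,"dz":0,"spin":0},
  {"dx":0,"dy":0,"dz":0,"spin":0},
  {"dx":0,"dy":0,"dz":0,"spin":0},
])

```text
time: 10.65
ee_pos: [0.4964, -0.2402, 0.3395]
eef_rot: [1.0, 0.014, 0.002, 0.001]
ft_force: [-1.8, -0.3, 8.4]
width: 0.0116
grip_force: 35.0
```

Call:
move_arm([
  {"dx":0,"dy":0,"dz":0.2,"spin":0},
  {"dx":0,"dy":0,"dz":0,"spin":0},
  {"dx":0,"dy":0,"dz":0,"spin":0},
])

```text
time: 10.95
ee_pos: [0.4966, -0.2402, 0.3394]
eef_rot: [1.0, 0.014, 0.003, 0.001]
ft_force: [-7.9, 3.8, 23.8]
width: 0.0116
grip_force: 35.0
```

```bash
python3 - <<'E'
from h import *
from bar import barends
w=cam('wrist');b=cam('side');s=telemetry.read_state()
pb=barends(b,(300,390,360,475),0);cb=[pb[np.argmax(pb@v)].astype(float) for v in np.array([[1,-.5],[1,.5]])]
pw=barends(w,(200,100,450,290),0);r0=pw[:,1].min();top=pw[pw[:,1]<r0+8];print(cb,r0,top[:,0].min(),top[:,0].max())
cw=[(top[:,0].min(),r0+4.),(top[:,0].max(),r0+4.)]
m=tri(w,np.mean(cw,0),b,np.mean(cb,0));print('mid tri',m)
for z in (.122,.127,.132,.137):
    A=[plane(b,u,z) for u in cb];B=[plane(w,u,z) for u in cw]
    print(z,np.linalg.norm(A[0]-A[1]),np.linalg.norm(B[0]-B[1]),np.mean(A,0)[:2],np.mean(B,0)[:2])
E
```

```text
[array([329., 406.]), array([337., 460.])] 215 377 397
mid tri [ 0.55304556 -0.26491572  0.20417481]
0.122 0.06363657177351704 0.011712489367995035 [ 0.56691051 -0.23687265] [ 0.52691303 -0.27804918]
0.127 0.06314649380974358 0.011416662050416028 [ 0.56658458 -0.23879478] [ 0.52796779 -0.27701742]
0.132 0.0626564158459701 0.011120834732837077 [ 0.56625864 -0.24071691] [ 0.52902254 -0.27598567]
0.137 0.06216633788219659 0.01082500741525807 [ 0.5659327  -0.24263904] [ 0.5300773  -0.27495392]
```

The bar height reads about 126 mm (127 expected when home), and there is a hard stop at 24 N, so the pin is seated. Release and rise.

Call:
move_arm([
  {"dx":0,"dy":0,"dz":0,"spin":0},
  {"dx":0,"dy":0,"dz":0,"spin":0},
  {"dx":0,"dy":0,"dz":0,"spin":0},
  {"dx":0,"dy":0,"dz":0,"spin":0},
  {"dx":0,"dy":0,"dz":-1,"spin":0},
  {"dx":0,"dy":0,"dz":-2,"spin":0},
  {"dx":0,"dy":0,"dz":-3,"spin":0},
  {"dx":0,"dy":0,"dz":-3,"spin":0},
  {"dx":0,"dy":0,"dz":0,"spin":0},
  {"dx":0,"dy":0,"dz":0,"spin":0},
  {"dx":0,"dy":0,"dz":0,"spin":0},
], claw=5)

```text
time: 12.15
ee_pos: [0.4951, -0.2405, 0.425]
eef_rot: [1.0, 0.013, -0.001, -0.0]
ft_force: [0.6, 0.8, -0.6]
width: 0.0501
grip_force: 0.0
```

```bash
python3 - <<'E'
from h import *
w=cam('wrist');b=cam('side');a=cam('top');print(rel([.497,-.2402,.34]))
for p in((.497,-.2402,.16),(.563,-.2385,.127)):print(proj(w,np.array(p)),proj(b,np.array(p)))
cv2.imwrite('pics/c8.png',np.hstack([cv2.resize(b['img'][340:480,180:350,::-1],(425,350)),cv2.resize(w['img'][80:400,160:480,::-1],(350,350))]))
E
```

```text
(array([ 0.19, -0.03,  8.49]), None, 'yaw now', np.float64(0.027), array([ 0.4952, -0.2406,  0.4249]), array([ 0. , -0.2,  0.8]), 12.3)
[321.13629674 239.64243425] [270.14455631 428.44574698]
[321.14533619 146.51066018] [329.72957285 432.24161989]
```

View pics/c8.png

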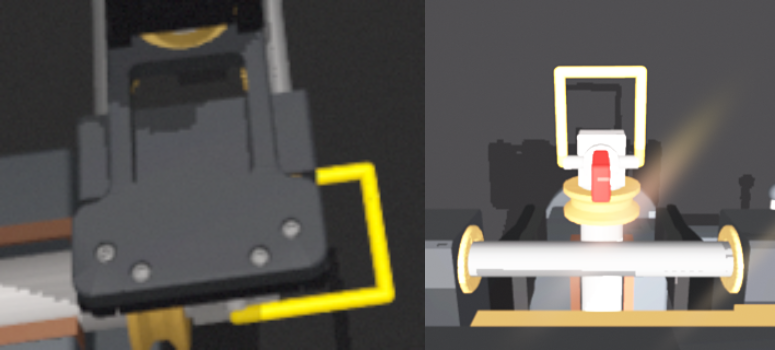

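The pin stands seated with its loop level and pointing out past the axle end (right view: bar at (600,71), tab at (600,175)). Next, close the fingers, move over the bar and press.

Call:
move_arm([
  {"dx":3.1,"dy":0,"dz":0,"spin":0},
  {"dx":3.1,"dy":0,"dz":0,"spin":0},
  {"dx":0,"dy":0,"dz":3,"spin":0},
  {"dx":0,"dy":0,"dz":3,"spin":0},
  {"dx":0,"dy":0,"dz":2,"spin":0},
  {"dx":0,"dy":0,"dz":1,"spin":0},
  {"dx":0,"dy":0,"dz":0,"spin":0},
  {"dx":0,"dy":0,"dz":0,"spin":0},
  {"dx":0,"dy":0,"dz":0,"spin":0},
], claw=0)

```text
time: 13.2
ee_pos: [0.5577, -0.239, 0.3371]
eef_rot: [1.0, 0.013, 0.001, 0.0]
ft_force: [-0.8, -0.3, 0.9]
width: 0.0006
grip_force: 0.0
```

Call:
move_arm([
  {"dx":0,"dy":0,"dz":1,"spin":0},
  {"dx":0,"dy":0,"dz":1,"spin":0},
  {"dx":0,"dy":0,"dz":1,"spin":0},
  {"dx":0,"dy":0,"dz":0,"spin":0},
  {"dx":0,"dy":0,"dz":0,"spin":0},
])

```text
time: 13.7
ee_pos: [0.5572, -0.2389, 0.3054]
eef_rot: [1.0, 0.013, -0.0, -0.0]
ft_force: [-1.3, 0.0, 1.2]
width: 0.0005
grip_force: 0.6
```

Contact at about 1 to 2 N. Press on down.

Call:
move_arm([
  {"dx":0,"dy":0,"dz":0.7,"spin":0},
  {"dx":0,"dy":0,"dz":0.7,"spin":0},
  {"dx":0,"dy":0,"dz":0.7,"spin":0},
  {"dx":0,"dy":0,"dz":0.7,"spin":0},
  {"dx":0,"dy":0,"dz":0.7,"spin":0},
  {"dx":0,"dy":0,"dz":0.4,"spin":0},
  {"dx":0,"dy":0,"dz":0,"spin":0},
  {"dx":0,"dy":0,"dz":0,"spin":0},
])

```text
time: 14.5
ee_pos: [0.5574, -0.2389, 0.2668]
eef_rot: [1.0, 0.013, 0.0, -0.0]
ft_force: [0.8, -0.2, 0.9]
width: 0.0007
grip_force: 0.0
```

```bash
python3 - <<'E'
from h import *
w=cam('wrist');b=cam('side');print(rel([.497,-.2402,.34]))
cv2.imwrite('pics/c9.png',np.hstack([cv2.resize(b['img'][340:480,180:350,::-1],(425,350)),cv2.resize(w['img'][80:400,160:480,::-1],(350,350))]))
E
```

```text
(array([-6.04, -0.03, -7.3 ]), None, 'yaw now', np.float64(0.027), array([ 0.5575, -0.2389,  0.2671]), array([ 0. , -0.7, -0.2]), 14.6)
```

Call:
move_arm([
  {"dx":0.5,"dy":0,"dz":-2,"spin":0},
  {"dx":0.5,"dy":0,"dz":-3,"spin":0},
  {"dx":0,"dy":0,"dz":-4,"spin":0},
  {"dx":0,"dy":0,"dz":-4,"spin":0},
  {"dx":0,"dy":-3,"dz":-2,"spin":0},
  {"dx":0,"dy":-4.5,"dz":0,"spin":0},
  {"dx":0,"dy":-4.5,"dz":0,"spin":0},
  {"dx":0,"dy":-4.5,"dz":0,"spin":0},
  {"dx":0,"dy":-4.5,"dz":0,"spin":0},
  {"dx":0,"dy":0,"dz":0,"spin":0},
  {"dx":0,"dy":0,"dz":0,"spin":0},
])

```text
time: 15.7
ee_pos: [0.5616, -0.0275, 0.4173]
eef_rot: [1.0, 0.015, 0.0, 0.0]
ft_force: [0.6, -1.5, -0.5]
width: 0.0005
grip_force: 0.0
```

```bash
python3 - <<'E'
from h import *
b=cam('side');a=cam('top')
cv2.imwrite('pics/c10.png',np.hstack([cv2.resize(b['img'][340:480,180:350,::-1],(425,350)),cv2.resize(a['img'][250:350,430:530,::-1],(350,350))]))
p=np.array((.497,-.2402,.160));print(proj(b,p),proj(a,p))
E
```

```text
[270.14455631 428.44574698] [486.82035439 288.48714994]
```

View pics/c10.png

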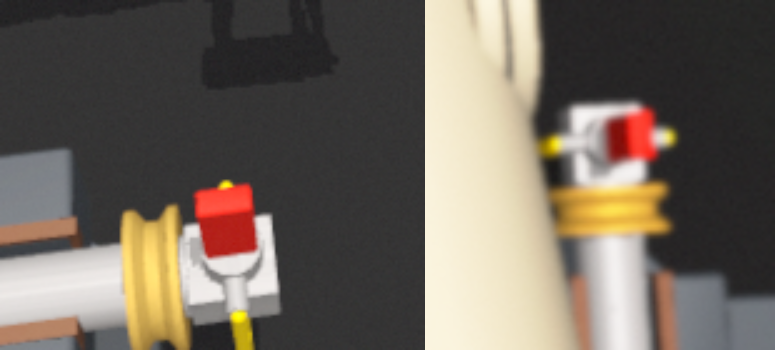

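The pin is seated: the tab's image centre is (270,428), exactly the home prediction. The loop hangs straight down on both sides of the axle, so it is shut. Hand in.

```bash
python3 -c "
from bench import job;print(job.close_job())"
```

```text
the job is handed in; nothing more can be done
None
```

The linch pin is fully down in the axle's cross hole and its loop is snapped shut below the axle, the gripper is clear of it, and the job was handed in at about 16 s; the final camera views matched the expected home position.

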